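# Shut the seed chest

## Robot

A 7-joint arm with a two-finger parallel gripper is mounted at the origin on the work surface. World frame = base frame: x ahead of the robot, y to its left, z up, the work surface at z = 0. Lengths are in m, angles in rad, forces in N, time in s.
With the tool pointing down it reaches from about 0.425 to 0.925 m from the base axis. Payload 6.8 kg.
Tool frame: the origin (TCP) lies on the front face of the gripper's body, between the roots of the fingers; the fingertips stand 73 mm ahead of it and the grasp point (between the pads) lies 54 mm ahead of it (env.nose_length is the distance from the TCP to the fingertips, in m); z points along the fingers, y is the direction in which the jaws open and shut (so a half turn about z gives the same grasp; the last joint's range is limited). The gripper opens to 85 mm and grips with 20 to 120 N. Pads are 22 mm wide; open, the fingers measure 114 mm over their backs; the gripper's body (76 mm by 85 mm) begins 54 mm behind the grasp point. The pads swing forward as they close: fully open they stand 13 mm farther back than shut.
Start: joints at [-1.217, 0.477, 0.022, 1.555, -0.011, 1.109, -0.083], TCP at [0.301, 0.604, 0.304] pointing down, gripper open.
Joint ranges: [-2.96, 2.96], [-0.34, 2.1], [-1.41, 1.46], [0.24, 2.44], [-1.37, 4.51], [0.17, 1.92], [-2.96, 2.96]. Speed limits (rad/s): [2.39, 2.39, 3.14, 3.14, 3.14, 3.14, 3.14].

## Interface

Orientations are given as a unit quaternion [w, x, y, z].
In Python, from cell import env, kin, camera, calibration, job gives the robot as it stands. The module is installed in compiled form; this text tells all that it offers. Calls block until the motion is done:
- env.reach(position, orientation): joint-space move of the TCP to a pose.
- env.movel(position, velocity=0.15, rot=None, stop_force=None): straight line of the TCP; rot=None keeps the orientation; velocity is the mean speed in m/s. With stop_force (N) it stops when the force on the tool has changed by that much, and returns True; else False.
- env.goto_joints(angles): joint-space move.
- env.grip(opening, f_grip=None): finger opening in m; f_grip is the grip in N (None keeps the last); returns when the fingers have stopped.
- env.dwell(seconds).
- kin.inverse_kinematics(position, orientation): joint angles nearest the present ones, or None.
- env.get_state(): the state.
- camera(name): name is "scene" or "top" or "wrist"; returns (picture, depth): 400x640x3 uint8, blue, green, red; 400x640 float32, m along the optical axis (not along the pixel's ray), 0 where there is no reading.
- calibration(name): a dict with "fx", "fy", "cx", "cy" (pixels), "rvec" (rotation vector, rad) and "tvec" (3), from world to camera coordinates, as OpenCV has them. Camera axes: x right, y down, z forward; pixel columns grow to the right and rows downward; lengths in m; the calibration is good to about 2 mm. A picture is of the moment at which its call begins: read the wrist's pose just before it. calibration takes no time and is no camera call; for the wrist camera it gives the pose at the moment of the call.
A pose or a line that the arm cannot do raises env.PlanningError and nothing moves.
- job.job_done(): hands the job in, once; it reports no verdict.
The state is a dict: "time": time; "qpos": joint angles; "joint_velocities": joint speeds; "joint_torque": joint torques, N m; "tcp_pos": TCP position; "orientation": TCP orientation; "force": force on the tool from outside, world axes, zero at the start; "torque": the same for the moment, N m; "opening": finger opening in m.
Only numpy, scipy, OpenCV 4.12 (cv2) and the standard library are available. Lean on these libraries where they do the work, as an engineer would, in place of code of your own. Each camera call takes 0.05 s, during which the arm holds its last target. There are 200 camera calls.

## Task

Close up the wooden seed chest for the night: with the fingertips, gently push its open drawer fully in, and gently push the sliding lid on its top fully shut over the bulb compartment. Nothing needs to be picked up: leave the blue pot, the glass jar and the seed tray standing where they are.

Things in the scene. Friction and masses are not known exactly. Their poses are not given: they have to be found in the camera images.
- chest: Low wooden seed chest, fixed, 200 (its x) by 360 (its y) by 85 mm high. Origin: centre of its underside; x from the drawer face to the back, y to the left seen from the robot. Drawer: left half of the face (y = +85 mm). Roof at 85 mm; its right half is the bulb compartment that the lid covers. Rails 8 mm high along y at x = -88 and +48 mm beside the lid; end stop 12 mm high at y = -165 mm.
- drawer_front (a point): Centre of the outer face of the drawer's pale wooden front, 155 mm wide (chest y), from 13 to 73 mm above the counter, 12 mm thick, with a flush dark disc and no handle. The drawer is packed with seed packets nearly to its top. It slides along chest x; when shut the front lies against the chest's face and this point is at chest (-112, 85, 43) mm.
- drawer (a joint): How far the drawer is open, m: 0 = fully in, against a stop; it starts 30 to 60 mm open. Sliding friction about 2 N; it stays where it is left. The stop is firm: do not go on pressing hard there.
- lid_edge (a point): Centre of the upright left (chest +y) edge face of the sliding lid, a pale wooden board 126 mm (chest x) by 130 mm (chest y) by 20 mm thick, lying on the chest's roof (85.5 to 105.5 mm above the counter), with a flush dark disc. This edge is free to be pushed towards chest -y. When shut this point is at chest (-20, -30, 95.5) mm.
- lid (a joint): How far the lid has been slid open towards chest +y, m: 0 = fully shut, against a stop; it starts 50 to 100 mm open. Sliding friction about 1.5 N; it stays where it is left. The stop is firm: do not go on pressing hard there.
- pot_mid (a point): Centre, half-way up, of a loose glazed blue pot, 96 mm across the rim and 85 mm high, in front of the chest's right half. Leave alone.
- pot: The same blue pot; origin at the centre of its underside, z up along its axis.
- jar_mid (a point): Centre, half-way up, of a loose open glass jam jar, 68 mm across and 95 mm high, to the left of the chest. Leave alone.
- jar: The same jar; origin at the centre of its underside, z up along its axis.
- tray_mid (a point): Centre, half-way up, of a loose black plastic seed tray, 160 mm by 110 mm by 50 mm high, to the right of the chest. Leave alone.
- tray: The same tray; origin at the centre of its underside, z up.
Not all that is in view belongs to the job. Of the things that look like the tray, the middle-sized one is meant.

How it is judged:
At the end, for the whole second after the job is handed in: The drawer and the lid are each within 5 mm of fully shut; pot, jar and tray stand at rest, upright (within 0.3 rad) and within 20 mm of where they began (value of joint each of drawer, lid below 0.005 m and not (distance of pot_mid from where it was at the start of the episode above 0.02 m) and not (angle between pot's own z axis and vertical above 0.3 rad) and not (distance of jar_mid from where it was at the start of the episode above 0.02 m) and not (angle between jar's own z axis and vertical above 0.3 rad) and not (distance of tray_mid from where it was at the start of the episode above 0.02 m) and not (angle between tray's own z axis and vertical above 0.3 rad) and linear speed of each of pot, jar, tray below 0.02 m/s); the robot touches nothing.
It fails at once if the pot is lifted, carried, shoved more than 20 mm or tipped (distance of pot_mid from where it was at the start of the episode above 0.02 m or angle between pot's own z axis and vertical above 0.3 rad).
It fails at once if the jar is lifted, carried, shoved more than 20 mm or tipped (distance of jar_mid from where it was at the start of the episode above 0.02 m or angle between jar's own z axis and vertical above 0.3 rad).
It fails at once if the tray is lifted, carried, shoved more than 20 mm or tipped (distance of tray_mid from where it was at the start of the episode above 0.02 m or angle between tray's own z axis and vertical above 0.3 rad).
It fails at once if the fingers press on the chest, its drawer or its lid with over 40 N (contact force between the fingers and chest above 40 N).
It also fails if it takes over 51 s, if anything falls off the work surface, if the arm or the gripper's body presses on something with over 40 N, if the wrist force passes 120 N, or if a joint passes its speed limit or range.

## Working session

There is one attempt and no reset: what is moved stays moved. The work goes in short steps, each a Python script; the robot and the scene stay as the last script left them, time stands still between calls to the robot, and variables do not carry over. Pictures are saved under pics/ and viewed, about 8 in all and at most 12, crops included, and the job is handed in when it is done.

```bash
mkdir -p pics; cat > h.py <<'E'
import numpy as np, cv2
from cell import env, kin, camera, calibration, job
def cal(n):
    c=calibration(n); R=cv2.Rodrigues(np.array(c["rvec"],float))[0]; return c,R,np.array(c["tvec"],float).ravel()
def cloud(n,d):
    c,R,t=cal(n); v,u=np.mgrid[0:400,0:640]
    P=np.stack([(u-c["cx"])/c["fx"]*d,(v-c["cy"])/c["fy"]*d,d],-1)
    return (P-t)@R   # world
def ray(n,u,v,z):
    c,R,t=cal(n); o=-R.T@t; d=R.T@np.array([(u-c["cx"])/c["fx"],(v-c["cy"])/c["fy"],1]); return o+d*(z-o[2])/d[2]
E
python3 - <<'E'
from h import *
for n in("top","scene"):
    p,d=camera(n); np.savez(f"pics/{n}0.npz",p=p,d=d); cv2.imwrite(f"pics/{n}0.png",p)
    c,R,t=cal(n); print(n,c["fx"],(-R.T@t).round(3),R[2].round(2),(d>0).mean())
print(env.get_state()["time"], env.nose_length)
E
```

```text
top 407.43937802919305 [ 0.346 -0.075  1.233] [ 0.14 -0.   -0.99] 0.9960859375
scene 378.8544924738346 [ 1.077 -0.808  0.808] [-0.47  0.63 -0.62] 0.99608984375
0.1 0.0726
```

View pics/top0.png

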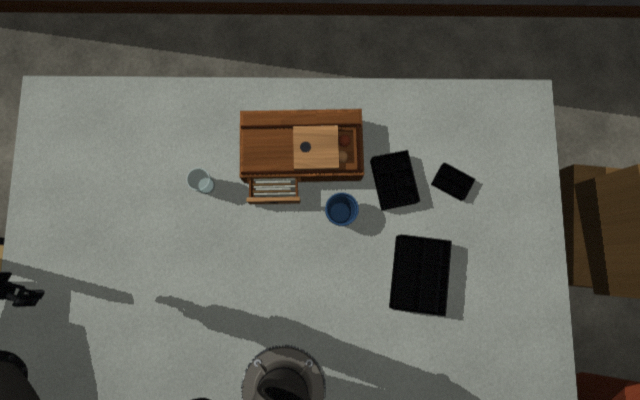

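View pics/scene0.png

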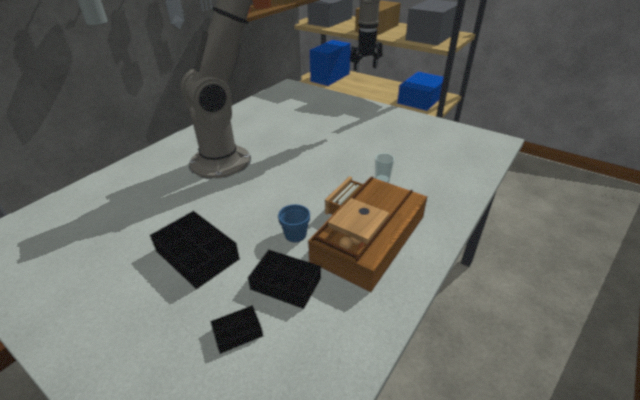

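Top view: chest at (240–363, 110–180), lid (293–339, 125–168) with its disc at (305, 147), and drawer front at about (274, 200). The pot is at (342, 209) and the jar at (202, 181).
Tray candidates: (395, 180) middle-sized, (453, 181) small, (421, 275) large. The middle one, right beside the chest, is the one meant. I push only the lid and drawer, so no tray gets touched.

```bash
cat > meas.py <<'E'
from h import *
def rect(P,m,name):
    q=P[m][:,:2].astype(np.float32); r=cv2.minAreaRect(q*1000); 
    print(name,m.sum(),"c",np.round(r[0],1),"size",np.round(r[1],1),"ang",round(r[2],2),"z",np.percentile(P[m][:,2],[10,50,90]).round(4)); return r
def biggest(m):
    n,l,s,c=cv2.connectedComponentsWithStats(m.astype(np.uint8)); return l==1+np.argmax(s[1:,4])
E
python3 - <<'E'
from meas import *
for n in("top","scene"):
    f=np.load(f"pics/{n}0.npz"); p,d=f["p"],f["d"]; P=cloud(n,d)
    hsv=cv2.cvtColor(p,cv2.COLOR_BGR2HSV); h,s,v=cv2.split(hsv); z=P[...,2]
    reg=(P[...,0]>.3)&(P[...,0]<1)&(abs(P[...,1])<.6)
    br=reg&(h<22)&(s>70)&(z>.02)&(z<.13); br=biggest(br)
    rect(P,br,"brown all"); rect(P,biggest(br&(z>.078)),"roof")
    lid=biggest(br&(z>.1)); rect(P,lid,"lid")
    dr=biggest(reg&(z>.055)&(z<.0785)&(h<25)&(s>40)&(P[...,0]<.8)); rect(P,dr,"drawer")
    bl=biggest(reg&(h>95)&(h<125)&(s>100)&(z>.02)); rect(P,bl,"pot")
    bk=reg&(v<35)&(z>.02)
    N,l,st,c=cv2.connectedComponentsWithStats(bk.astype(np.uint8))
    for i in range(1,N):
        if st[i,4]>150: rect(P,l==i,f"black{c[i].round()}")
    print("table z",np.median(z[reg&(z<.02)]))
f=np.load("pics/top0.npz")
c=f["p"][95:225,180:410]; cv2.imwrite("pics/crop1.png",cv2.resize(c,None,fx=3.4,fy=3.4,interpolation=cv2.INTER_CUBIC))
E
```

```text
brown all 8779 c [673.6 -48.5] size [270.8 359.1] ang 1.36 z [0.0661 0.085  0.1047]
roof 7546 c [708.  -47.8] size [200.4 359. ] ang 1.49 z [0.0819 0.0858 0.1051]
lid 1822 c [689.4 -89.2] size [127.3 129.9] ang 1.35 z [0.102  0.1047 0.1075]
drawer 363 c [572.8  35.3] size [ 72.7 153.6] ang 1.7 z [0.061  0.07   0.0735]
pot 462 c [ 461.1 -118.5] size [ 91. 228.] ang 47.7 z [0.0296 0.064  0.0842]
black[395. 179.] 704 c [ 536.6 -211.1] size [182.8 430.6] ang 31.54 z [0.0237 0.0384 0.0482]
black[452. 183.] 223 c [ 467.7 -329.7] size [119.9 550.8] ang 37.83 z [0.0215 0.0268 0.0333]
black[330. 178.] 161 c [ 611.  -136.4] size [  1.9 179.2] ang 1.5 z [0.0252 0.0427 0.0581]
black[422. 259.] 849 c [ 376.4 -276.1] size [391.2 141.3] ang 83.16 z [0.0268 0.05   0.0648]
table z -0.0007347765441983547
brown all 7579 c [671.9 -48.7] size [269.6 367.3] ang 1.57 z [0.0422 0.085  0.1053]
roof 5431 c [705.2 -47.9] size [202.3 367.3] ang 1.53 z [0.0835 0.0864 0.1058]
lid 1365 c [687.5 -90.4] size [126.2 135.4] ang 1.12 z [0.1035 0.1055 0.1072]
drawer 369 c [ 707.8 -227.9] size [183.6   6.1] ang 1.58 z [0.0577 0.0665 0.0756]
pot 784 c [ 512.8 -167.8] size [86.5 95.7] ang 37.05 z [0.0309 0.0609 0.0827]
black[368.  41.] 193 c [319.3 579. ] size [38.7 41.6] ang 0.74 z [0.3271 0.3722 0.3958]
black[205. 255.] 1730 c [ 364.4 -402.8] size [146.8 145. ] ang 83.67 z [0.0256 0.0459 0.0632]
black[285. 277.] 1559 c [ 609. -331.] size [159.9 111.5] ang 12.1 z [0.0231 0.0361 0.0471]
black[236. 328.] 444 c [ 608.  -509.8] size [98.7 75. ] ang 60.49 z [0.0214 0.0269 0.0318]
table z 9.706994951597757e-06
```

View pics/crop1.png

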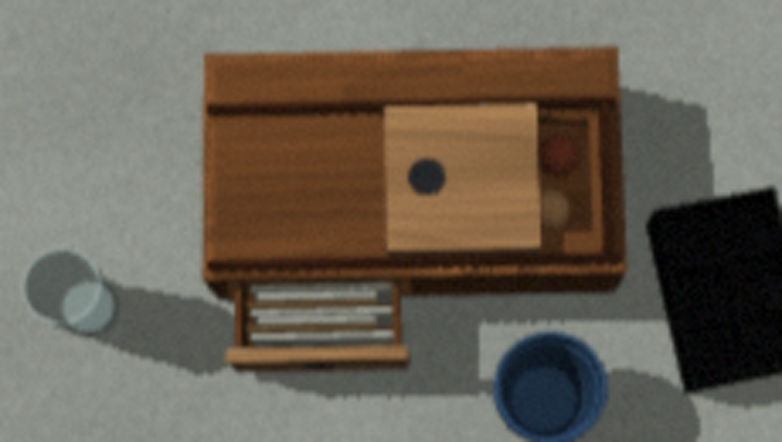

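Chest pose: centre (0.7065, −0.048), yaw about +1.5°, roof at z = 0.085 and 200×359 mm in size, all as they should be. The lid is about 54 mm open and the drawer about 56 mm. The two views agree within 3 mm. Lid first.

```bash
cat >> h.py <<'E'
YAW=np.radians(1.5); C=np.array([.7065,-.048])
def W(x,y,tipz): 
    c,s=np.cos(YAW),np.sin(YAW); return np.array([C[0]+c*x-s*y,C[1]+s*x+c*y,tipz+env.nose_length])
def down(psi): return np.array([0,np.cos(psi/2),np.sin(psi/2),0])
def st(l): 
    s=env.get_state(); print(l,round(s["time"],2),s["tcp_pos"].round(4) if hasattr(s["tcp_pos"],"round") else s["tcp_pos"],np.round(s["force"],1),s["opening"])
E
python3 - <<'E'
from h import *
env.grip(0.0); st("grip")
for psi in (YAW+np.pi/2,YAW-np.pi/2,YAW,YAW+np.pi):
    print(psi,[None if q is None else np.round(q,2) for q in (kin.inverse_kinematics(W(-20,0,0)*0+W(-.02,.065,.22),down(psi)),kin.inverse_kinematics(W(-.2,.085,.05),down(psi)))])
E
```

```text
grip 0.87 [0.3008 0.6043 0.3039] [0.2 0.  0.3] -0.00023081683037846592
1.5969762655748114 [array([-0.52,  0.56,  0.6 ,  1.57, -0.34,  1.12,  0.19]), array([-0.5 ,  0.49,  0.39,  2.12, -0.33,  0.59,  0.15])]
-1.5446163880149817 [array([-0.82,  0.87,  1.27,  1.59, -0.85,  1.33, -2.55]), array([-0.04,  0.47, -0.17,  2.09,  0.14,  0.6 ,  2.85])]
0.026179938779914945 [array([-0.59,  0.59,  0.72,  1.58, -0.42,  1.13, -1.32]), array([-0.63,  0.53,  0.56,  2.13, -0.48,  0.61, -1.27])]
3.167772592369708 [array([-0.28,  0.51,  0.24,  1.55, -0.13,  1.09,  1.59]), array([-0.3 ,  0.47,  0.14,  2.1 , -0.11,  0.58,  1.52])]
```

```bash
python3 - <<'E'
from h import *
env.reach(W(-.02,.075,.20),down(YAW+np.pi/2)); st("above")
env.movel(W(-.02,.075,.093),.1,stop_force=8); st("down")
r=env.movel(W(-.02,-.008,.093),.04,stop_force=8); print(r); st("push1")
p,d=camera("top"); np.savez("pics/top1.npz",p=p,d=d)
c=p[85:225,180:410]; cv2.imwrite("pics/crop2.png",cv2.resize(c,None,fx=3.4,fy=3.4,interpolation=cv2.INTER_CUBIC))
E
```

```text
above 3.33 [0.6845 0.0282 0.2725] [-0.5  0.7  0.1] -0.0002912894247322567
down 4.55 [0.6851 0.0264 0.1664] [ 0.5 -0.1  0.5] 0.00015693987692736792
False
push1 6.78 [ 0.6867 -0.0565  0.1656] [-0.4 -0.1  1. ] -0.00014763826818045553
```

View pics/crop2.png

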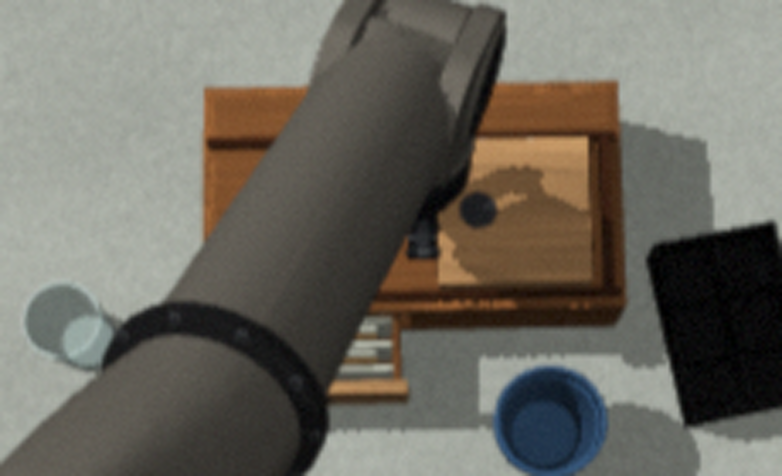

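The lid has followed the fingers: its edge is at crop x ≈ 440 and its right edge at 590, with roughly 10 mm left to go. Next is a slow push to the stop, then back off and go to the drawer.

```bash
python3 - <<'E'
from h import *
r=env.movel(W(-.02,-.035,.093),.015,stop_force=7); print(r); st("push2")
env.movel(W(-.02,.02,.094),.1); env.movel(W(-.02,.03,.2),.15); st("up")
env.reach(W(-.215,.085,.2),down(YAW+np.pi)); st("front above")
p,d=camera("top"); np.savez("pics/top2.npz",p=p,d=d)
from meas import *
P=cloud("top",d); h,s,v=cv2.split(cv2.cvtColor(p,cv2.COLOR_BGR2HSV)); z=P[...,2]
rect(P,biggest((abs(P[...,1])<.4)&(P[...,0]>.5)&(h<22)&(s>70)&(z>.1)&(z<.112)),"lid")
print("shut lid centre",W(-.02,-.095,0))
E
```

```text
True
push2 7.75 [ 0.6867 -0.0665  0.1651] [-0.5 -0.5 -0.6] -0.00019614226009154144
up 9.12 [ 0.6851 -0.0186  0.2716] [-0.7  0.9  0.3] 0.0003625665056287733
front above 10.25 [0.4899 0.0311 0.2724] [-0.7 -0.3  0.3] -0.00021051928810663593
lid 1829 c [ 690.5 -142.9] size [127.2 129.4] ang 0.93 z [0.1017 0.1046 0.1074]
shut lid centre [ 0.68899366 -0.14349098  0.0726    ]
```

The lid hit its stop and its measured centre is within 2 mm of shut. Now the drawer.

```bash
python3 - <<'E'
from h import *
env.movel(W(-.215,.085,.045),.12,stop_force=8); st("down")
r=env.movel(W(-.145,.085,.045),.04,stop_force=8); print(r); st("push1")
r=env.movel(W(-.095,.085,.045),.018,stop_force=7); print(r); st("push2")
env.movel(W(-.19,.085,.046),.12); env.movel(W(-.19,.085,.22),.15); st("up")
env.reach([.35,.45,.32],down(YAW+np.pi)); st("away")
from meas import *
for n in("top","scene"):
    p,d=camera(n); np.savez(f"pics/{n}3.npz",p=p,d=d)
    P=cloud(n,d); h,s,v=cv2.split(cv2.cvtColor(p,cv2.COLOR_BGR2HSV)); z=P[...,2]
    reg=(abs(P[...,1])<.4)&(P[...,0]>.45)&(h<22)&(s>70)&(z>.02)&(z<.112)
    rect(P,biggest(reg&(z>.1)),"lid"); rect(P,biggest(reg),"all")
    dr=reg&(z>.03)&(z<.075)&(P[...,1]>-.02)&(P[...,1]<.09)&(P[...,0]<.62)
    if dr.sum()>5: print("drawer x pct",np.percentile(P[dr][:,0],[0,5,50]).round(4))
    a=np.load(f"pics/{n}0.npz")["p"]; D=cv2.absdiff(a,p)
    cv2.imwrite(f"pics/{n}3.png",p)
print("lid shut",W(-.02,-.095,0)[:2],"drawer shut",W(-.112,.085,0)[:2])
a=np.load("pics/top3.npz")["p"][95:225,180:410]; cv2.imwrite("pics/crop3.png",cv2.resize(a,None,fx=3.4,fy=3.4,interpolation=cv2.INTER_CUBIC))
E
```

```text
down 11.74 [0.4898 0.0314 0.1182] [-0.5 -0.1  0.7] -0.0002872415982208746
False
push1 13.64 [0.5592 0.0332 0.1176] [-1.9  0.1 -2.1] 2.823745697216074e-05
True
push2 15.07 [0.5817 0.0338 0.117 ] [0.5 1.  0.2] 1.592014263430725e-05
up 17.08 [0.5139 0.032  0.2917] [ 0.7  0.1 -0. ] 0.0001670870917955505
away 18.73 [0.3513 0.4488 0.3198] [ 0.5 -0.2  0.1] -0.00015629553927198867
lid 1830 c [ 690.3 -144. ] size [126.7 130.1] ang 0.29 z [0.102  0.1046 0.1075]
all 8730 c [701.6 -47.8] size [213.2 359.9] ang 1.33 z [0.0799 0.0852 0.1048]
drawer x pct [0.5927 0.5934 0.5967]
lid 1501 c [ 688.4 -144.7] size [127.9 132.1] ang 1.87 z [0.1036 0.1055 0.1072]
all 7402 c [701.2 -49. ] size [211.9 364.7] ang 1.82 z [0.0485 0.0853 0.1056]
drawer x pct [0.5919 0.5919 0.5949]
lid shut [ 0.68899366 -0.14349098] drawer shut [0.59231334 0.03403905]
```

View pics/crop3.png

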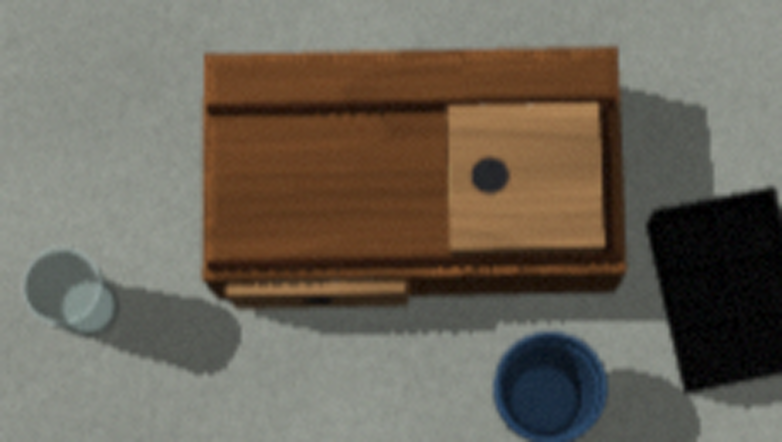

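View pics/scene3.png

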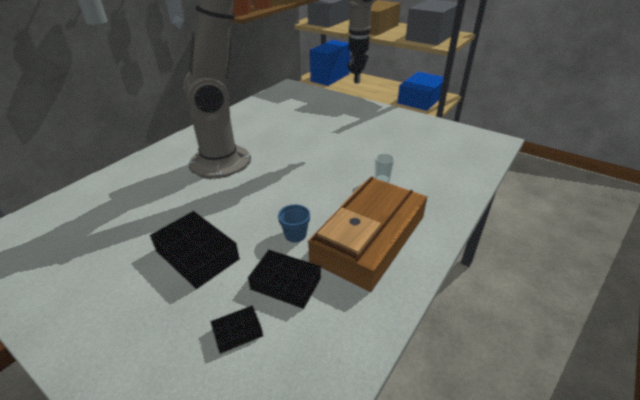

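The crop shows the drawer front against the face at (228–408, 290) and the lid over the compartment at (448–604, 100–250). The jar (88, 305), pot (550, 388) and tray have not moved, and the arm is clear.

```bash
python3 -c "
from h import *
env.dwell(.3); job.job_done(); st('done')"
```

```text
the job is handed in; nothing more can be done
the job is handed in; nothing more can be done
```

The seed chest is closed. I pushed the lid about 54 mm and the drawer about 56 mm with the closed fingertips, slowly, until each reached its stop. I then moved the arm clear and handed the job in at about 19 s; no verdict is reported.

- **Lid:** its measured centre is within about 1.5 mm of the shut position in both camera views.
- **Drawer:** its front is at x ≈ 0.592–0.593 m in both views, against 0.5923 m when shut.
- **Forces:** I set the final pushes to stop at a 7 N force change, and both did. The peak contact force was not recorded.
- **Pot, jar and tray:** they look unmoved and upright when the before and after pictures are compared by eye. I did not measure their positions numerically.
- **Disagreement:** the first top-view size fits for the pot and trays were wrong because of stray depth pixels. I did not use them.

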